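Line the press-to-run mixer's sprung cradle, then press a flux flask down in it

ROBOT

A 6-joint arm with a two-finger parallel gripper is mounted at the origin on the work surface. World frame = base frame: x ahead of the robot, y to its left, z up, the work surface at z = 0. Lengths are in m, angles in rad, forces in N, time in s.
With the tool pointing down it reaches from about 0.4 to 0.925 m from the base axis. Payload 12.5 kg.
Tool frame: the origin (TCP) lies midway between the tips of the shut fingers; the grasp point (between the pads) lies 19 mm behind it (r.hold_point_z is the distance from the TCP to the grasp point, in m); z points along the fingers, y is the line along which they close (so a half turn about z gives the same grasp; the last joint's range is limited). The gripper opens to 95 mm and grips with 3 to 60 N. Pads are 20 mm wide; open, the fingers measure 119 mm over their backs; the gripper's body (75 mm by 180 mm) begins 59 mm behind the grasp point.
Start: joints at [-1.447, 0.491, 1.559, -0, 1.092, -0.106], TCP at [0.142, -0.609, 0.215] pointing down, gripper open.
Joint ranges: [-3.1, 3.1], [-0.84, 2.19], [0.05, 2.79], [-1.13, 4.28], [0.06, 2.93], [-2.69, 2.69]. Speed limits (rad/s): [2.22, 2.22, 2.79, 3.14, 3.14, 3.14].

INTERFACE

Orientations are given as a rotation vector (axis times angle).
In Python, from bench import r gives the robot as it stands.
- The arm moves only by the tool step_arm, never from a script. Its argument "increments" is a list that holds one entry, the list of rows, each a list of 5 numbers: the opening, from -1 (shut) to 1 (fully open), then the shift along the tool's x, y, z scaled (see below), then the turn about the tool's z scaled (see below). In form: [[[fingers, dx, dy, dz, twist], ...]]. A call has 1 to 8 rows; each row is the pose to reach, as a shift and turn from the pose commanded when the call began, along the tool's axes at that moment; what a row does not reach only later rows make up. The controller multiplies each number of a shift by 150 mm and each number of a turn by 45 degrees. A row lasts 1/12 s, in which the tool goes at most 41.7 mm and 7.16 degrees, less where a joint would pass 70% of its speed; a pose out of reach is approached as far as the arm can. A call with a number of a shift or a turn outside -1 to 1 is refused whole. A call with a gripper value outside its range is refused whole. The fingers move at their own pace and stop on an object; "grip_force" is the grip in N (left out, the last holds). Time passes only in rows, so rows that repeat a pose let the fingers close. It gives the time, the measured TCP pose, the force, the opening and the grip force at its end, in the units of the state.
- r.sense(): the state, without advancing time (a new reading comes with each control period).
- r.grab_frame(name): name is "scene" or "top"; returns a dict with "pixels" (420x560x3 uint8, red, green, blue), "vertical_fov" (degrees; the focal length in pixels is half the picture's height over the tangent of half this angle, whatever the lens; pixels are square), "cx", "cy" (the principal point, pixels), "R" (3x3) and "t" (3): a world point X has camera coordinates R X + t. Camera axes: x right, y down, z forward; pixel columns grow to the right and rows downward; lengths in m; the calibration is good to about 2 mm. A picture is of the moment at which its call begins. There is no depth.
- r.close_job(): hands the job in; it is judged then, once.
The state is a dict: "time_s": time; "joint_positions": joint angles; "joint_vel": joint speeds; "joint_torque": joint torques, N m; "tcp_pos": TCP position; "ee_rot": TCP orientation; "ft_force": force on the tool from outside, world axes, zero at the start; "wrist_torque": the same for the moment, N m; "opening": finger opening in m; "grasp_force": force on a finger pad.
Only numpy, scipy, OpenCV 4.12 (cv2) and the standard library are available. Lean on these libraries where they do the work, as an engineer would, in place of code of your own. Each camera call takes 0.05 s, during which the arm holds its last target. There are 200 camera calls.

TASK

The mixer runs only while its sprung ring cradle is held down. Nest the blue liner cup upright in the cradle's metal cup and let go of it, then put the green-capped flask upright into the liner and push down on the flask alone, not on the liner or the mixer, until the cradle reaches its stop. Finish while still holding the flask pressed down there, and leave the other flask, the grey liner, the glue bottle and the screwdriver where they are.

Things in the scene. Friction and masses are not known exactly. Their poses are not given: they have to be found in the camera images.
- mixer: Small grey mixer, fixed to the bench: a housing 120 x 120 mm, 45 mm high, with a sprung ring cradle standing above its middle. Origin under the centre of the housing, on the bench; z up.
- ring (a joint): How far the sprung ring cradle is pushed straight down: 0 m = all the way up (its rest), 0.016 m = down at its stop. The spring lifts it again when released; its weight apart it takes about 5 N to start and 13 N to hold at the stop, so the liner and flask standing in it alone do not move it.
- ring_seat (a point): Centre of the inner floor of the cradle's open metal cup (moves with the cradle; 70 mm above the bench at rest). The cup is a cone, inside diameter 51 mm at the floor and 62 mm at the rim, which lies 24 mm above this point and carries a flat flange of 98 mm diameter level with the rim.
- liner_center (a point): Blue plastic liner cup, open at the top, 64 mm tall, 60 g. Outside diameter 48 mm at the foot, 59 mm at 24 mm up, 60 mm at the rim; wall 3 mm, floor 5 mm thick, mouth 54 mm wide inside. This point is on its axis, 32 mm above its foot; z up along the axis. Nested in the cradle's cup its foot rests on the cup's floor and its rim stands 40 mm above the cradle's flange.
- flask_center (a point): Round amber flask with a green cap, about 120 g (varies), 116 mm tall: a ball of 50 mm diameter (widest 20 mm above the foot) with a flat foot of 30 mm, then a neck of 20 mm diameter up to the cap. This point is on its axis, 58 mm above its foot; z up along the axis. Standing in the liner, its foot rests on the liner's floor, and its rounded body fits the bore with about 1.5 mm to spare.
- flask_cap (a point): Centre of that flask's green cap, a cylinder 28 mm in diameter and 28 mm tall, the place to grip; 102 mm above the flask's foot.
- other_flask_center (a point): A flask of the same shape with a white cap; leave it alone. Point 58 mm above its foot.
- spare_liner_center (a point): A grey liner cup of the same shape, 70 mm in diameter and 64 mm tall, too big for the cradle; leave it alone. Point 32 mm above its foot.
- glue_center (a point): White glue bottle with a blue cap, 32 mm in diameter, 100 mm tall; point half-way up; leave it alone.
- driver: Screwdriver with a red handle, 170 mm, lying flat; origin under it; leave it alone.

How it is judged:
By the outcome, as a careful person would: the job done as asked, in the order asked, and still so for the second after the job is handed in, while the arm keeps its last pose, push and grip.
It also fails if it takes over 64 s, if anything falls off the work surface, if the arm or the gripper's body presses on something with over 40 N, if the wrist force passes 120 N, or if a joint passes its speed limit or range.

## Working session

There is one attempt and no reset: what is moved stays moved. The work goes in short steps, Python scripts to look and compute and a tool call to move; the robot and the scene stay as the last step left them, time stands still between calls to the robot, and variables do not carry over. Pictures are saved under pics/ and viewed, at most 10 in all, crops included, and the job is handed in when it is done.

Besides the shell and the picture viewer there is one more tool, called after "Request:" as name(argument=value, ...) on one line, values as JSON. step_arm: Moves the arm, as the interface text tells. Its arguments: {"type":"object","properties":{"increments":{"type":"array"},"grip_force":{"type":"number"}},"required":["increments"]}

```bash
mkdir -p pics; cat > h.py <<'E'
import numpy as np, cv2
from bench import r
def cam(n,save=None):
    d=r.grab_frame(n); im=cv2.cvtColor(d["pixels"],cv2.COLOR_RGB2BGR)
    if save: cv2.imwrite("pics/"+save,im)
    d["im"]=im; d["f"]=im.shape[0]/2/np.tan(np.radians(d["vertical_fov"])/2)
    d["R"]=np.array(d["R"]); d["t"]=np.array(d["t"]); return d
def ray(d,u,v):
    c=-d["R"].T@d["t"]; w=d["R"].T@np.array([(u-d["cx"])/d["f"],(v-d["cy"])/d["f"],1]); return c,w
def onz(d,u,v,z):
    c,w=ray(d,u,v); return c+w*(z-c[2])/w[2]
def proj(d,X):
    p=d["R"]@np.array(X)+d["t"]; return d["cx"]+d["f"]*p[0]/p[2], d["cy"]+d["f"]*p[1]/p[2]
E
python3 - <<'E'
from h import *
for n in("scene","top"):
    d=cam(n,n+"0.png"); print(n,d["f"],d["cx"],d["cy"],-d["R"].T@d["t"],d["R"].round(3).tolist(), [k for k in d])
print(r.sense())
E
```

```text
scene 542.4011770073733 279.50903573032053 210.51451094467453 [ 1.14584119 -0.81079227  0.90190165] [[0.832, 0.555, 0.003], [0.354, -0.526, -0.773], [-0.427, 0.644, -0.634]] ['pixels', 'vertical_fov', 'cx', 'cy', 'R', 't', 'im', 'f']
top 412.7211909089392 278.1053588079619 203.64017278809632 [ 0.43622655 -0.01504992  0.92863986] [[-0.019, -0.999, -0.039], [-0.981, 0.026, -0.193], [0.194, 0.035, -0.98]] ['pixels', 'vertical_fov', 'cx', 'cy', 'R', 't', 'im', 'f']
{'time_s': 0.1, 'joint_positions': array([-1.44658966e+00,  4.91499418e-01,  1.55940035e+00,  2.79662262e-05,
        1.09170143e+00, -1.05565044e-01]), 'joint_vel': array([-0.0015801 , -0.00123127, -0.00198109,  0.00102246, -0.00114195,
       -0.00157006]), 'joint_torque': array([ 5.43918984e-03, -6.13621259e+01, -2.58607221e+01,  6.94573880e-02,
        4.70410951e-02, -6.86655358e-05]), 'tcp_pos': array([ 0.14236958, -0.60834243,  0.21411602]), 'ee_rot': array([-3.11988312e+00, -3.59995360e-01, -2.41976691e-05]), 'ft_force': array([ 0.40502481, -0.07370475, -0.69632302]), 'wrist_torque': array([ 0.03203429, -0.03078245, -0.01339987]), 'grasp_force': 0.0, 'opening': 0.09544029589368913}
```

View pics/scene0.png

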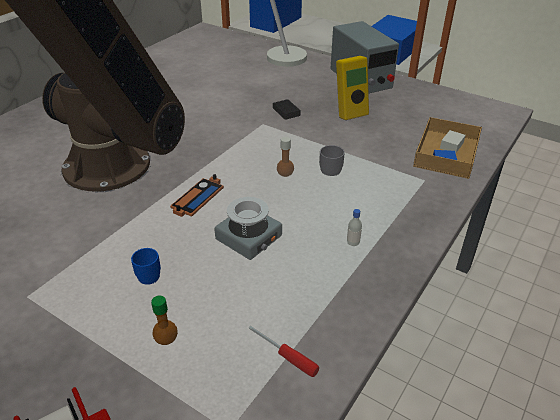

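View pics/top0.png

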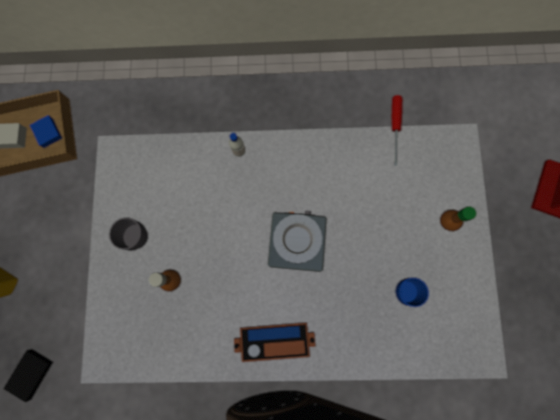

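The scene view shows the blue liner at (147,266), the green cap at (160,305) and the mixer ring at (248,212). In the top view they are at (412,292), (468,214) and (298,239). All of them stand upright. Next I measure them.

```bash
cat >> h.py <<'E'
def blob(d,lo,hi,box,open_=0):
    h=cv2.cvtColor(d["im"],cv2.COLOR_BGR2HSV); m=cv2.inRange(h,np.array(lo),np.array(hi))
    x0,y0,x1,y1=box; k=np.zeros_like(m); k[y0:y1,x0:x1]=m[y0:y1,x0:x1]
    n,l,s,c=cv2.connectedComponentsWithStats(k); i=1+np.argmax(s[1:,4]); mm=(l==i).astype(np.uint8)
    cs,_=cv2.findContours(mm,cv2.RETR_EXTERNAL,cv2.CHAIN_APPROX_NONE); return max(cs,key=len)[:,0,:],s[i],c[i]
def hullc(p):
    h=cv2.convexHull(p); m=cv2.moments(h); return m["m10"]/m["m00"],m["m01"]/m["m00"]
def tri(a,b):
    (c1,w1),(c2,w2)=a,b; w1=w1/np.linalg.norm(w1); w2=w2/np.linalg.norm(w2)
    s=np.linalg.lstsq(np.c_[w1,-w2],c2-c1,rcond=None)[0]; p,q=c1+s[0]*w1,c2+s[1]*w2
    return (p+q)/2,np.linalg.norm(p-q)
def silh(X,rz):  # hull points of stacked circles (z,r)
    a=np.linspace(0,2*np.pi,60); return [(X[0]+q*np.cos(t),X[1]+q*np.sin(t),z) for z,q in rz for t in a]
def expc(d,X,rz): # centroid of hull of the outline
    return hullc(np.array([proj(d,p) for p in silh(X,rz)],np.float32))
def locate(d,uv,rz,z):  # axis xy such that the expected centroid hits uv
    X=onz(d,*uv,z)[:2]
    for _ in range(4):
        e=expc(d,X,rz); X=X+onz(d,*uv,z)[:2]-onz(d,*e,z)[:2]
    return X
E
cat > m.py <<'E'
from h import *
S=cam("scene");T=cam("top")
L=[(0,.024),(.024,.0295),(.064,.03)];C=[(.088,.014),(.116,.014)]
B=((100,120,30),(130,255,255));G=((45,120,30),(85,255,255))
for nm,c,bs,bt,rz,z in(("liner",B,(110,230,190,300),(385,265,440,315),L,.032),("cap",G,(130,280,190,320),(445,195,490,235),C,.102)):
    us=[];
    for d,b in((S,bs),(T,bt)):
        p,s,_=blob(d,*c,b); uv=hullc(p); us.append(ray(d,*uv)); print(nm,s,np.round(uv,1),locate(d,uv,rz,z).round(4))
    print(" tri",tri(*us))
E
python3 m.py; python3 - <<'E'
from h import *
S=cam("scene");T=cam("top")
for n,d,b in(("s",S,(190,180,310,270)),("t",T,(255,195,345,285))):
    x0,y0,x1,y1=b; c=cv2.resize(d["im"][y0:y1,x0:x1],None,fx=6 if n=="s" else 5,fy=6 if n=="s" else 5,interpolation=cv2.INTER_CUBIC); cv2.imwrite(f"pics/mix_{n}.png",c)
a=cv2.imread("pics/mix_s.png")[:450,:360*2]; t=cv2.imread("pics/mix_t.png")
o=np.zeros((600,800,3),np.uint8); s=cv2.resize(a,(400,250)); 
o[:450,350:800]=t; o[:250,0:400]=s[:, :400]; 
o[:450,350:800]=t; cv2.imwrite("pics/mix.png",o)
E
```

```text
liner [131 248  30  36 842] [146.1 265.1] [ 0.4219 -0.2582]
liner [396 278  32  28 716] [411.9 291.7] [ 0.4183 -0.256 ]
 tri (array([ 0.41910529, -0.25847409,  0.03549421]), np.float64(0.00347871463948906))
cap [151 296  17  19 240] [159.  304.9] [ 0.5733 -0.3642]
cap [458 207  17  14 170] [466.4 213.5] [ 0.5695 -0.3611]
 tri (array([ 0.57048956, -0.36260925,  0.098701  ]), np.float64(0.000905257131809945))
```

View pics/mix_t.png

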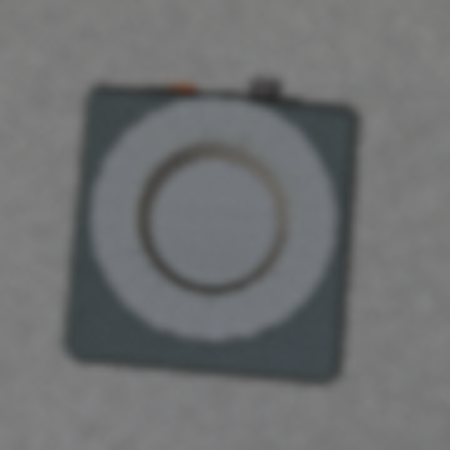

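View pics/mix_s.png

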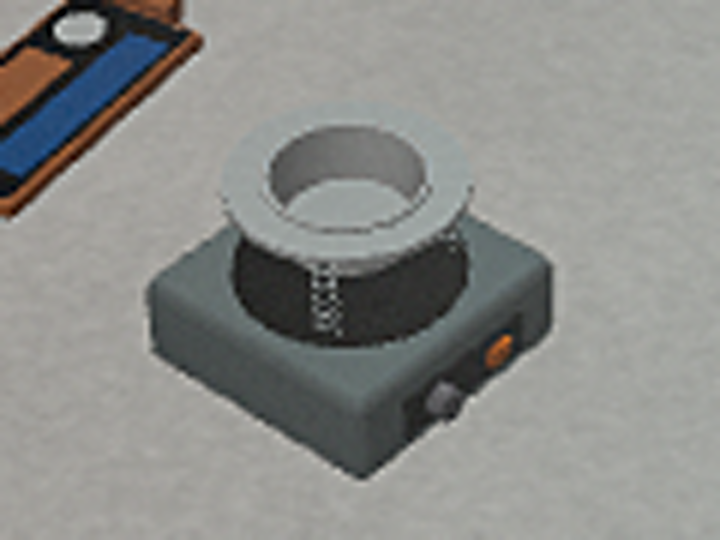

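The top crop shows the flange centred at about (213.5,219), which is full-frame (297.3,238.4). The scene crop shows it at about (347,180), full-frame (247.4,209.7).

```bash
python3 - <<'E'
from h import *
S=cam("scene");T=cam("top")
print(onz(S,247.4,209.7,.094),onz(T,297.3,238.4,.094))
print(tri(ray(S,247.4,209.7),ray(T,297.3,238.4)))
import scipy.spatial.transform as s
st=r.sense();R=s.Rotation.from_rotvec(st["ee_rot"]).as_matrix();print(R.round(3))
print((R.T@(np.array([.420,-.257,.3])-st["tcp_pos"])*1000).round(1))
E
```

```text
[ 0.53678806 -0.02930088  0.094     ] [ 0.52866554 -0.0228903   0.094     ]
(array([ 0.53022683, -0.02236104,  0.08613154]), np.float64(0.0018272807689877406))
[[ 0.974  0.228 -0.   ]
 [ 0.228 -0.974  0.   ]
 [-0.    -0.    -1.   ]]
[ 350.4 -279.1  -85.4]
```

```bash
python3 - <<'E'
from h import *
S=cam("scene");T=cam("top")
print(onz(S,248,225.6,.045),onz(T,297.6,241.3,.045),tri(ray(S,248,225.6),ray(T,297.6,241.3)))
for X in((.529,-.0229,.094),(.533,-.026,.094)): print(proj(S,X),proj(T,X))
for n,d,uv,X0 in(("s",S,(247,210),0),("t",T,(297,238),0)):
    g=cv2.GaussianBlur(cv2.cvtColor(d["im"],cv2.COLOR_BGR2GRAY),(3,3),0); u,v=uv
    print(n,g[v-30:v+40,u].tolist())
E
```

```text
[ 0.5369296 -0.0299098  0.045    ] [ 0.52785391 -0.02381752  0.045     ] (array([ 0.5297955 , -0.02299365,  0.03631299]), np.float64(0.0027581387905395937))
(np.float64(246.34918725882022), np.float64(207.11749618475474)) (np.float64(297.30015788780645), np.float64(238.2352388865244))
(np.float64(246.93453551153888), np.float64(208.3985067108449)) (np.float64(298.77501088780275), np.float64(236.23206478735196))
s [163, 161, 162, 163, 162, 162, 163, 162, 160, 160, 161, 162, 161, 159, 159, 160, 161, 160, 159, 161, 149, 125, 115, 117, 117, 117, 117, 116, 115, 128, 152, 161, 158, 158, 158, 159, 160, 151, 141, 150, 160, 161, 153, 126, 111, 94, 57, 42, 45, 46, 49, 50, 50, 49, 50, 53, 44, 54, 93, 111, 108, 107, 107, 108, 108, 103, 95, 87, 81, 78]
t [121, 121, 121, 118, 107, 94, 94, 106, 116, 119, 119, 118, 117, 114, 109, 100, 92, 91, 98, 110, 117, 118, 119, 119, 119, 119, 119, 119, 118, 117, 117, 118, 117, 117, 117, 116, 116, 115, 115, 115, 115, 116, 112, 100, 85, 84, 97, 110, 115, 118, 119, 119, 119, 116, 104, 86, 74, 70, 70, 69, 70, 82, 101, 115, 119, 119, 120, 120, 121, 123]
```

Request:
step_arm(increments=[[[1,0.3,-0.25,-0.6,0],[1,0.6,-0.5,-0.6,0],[1,0.9,-0.8,-0.6,0],[1,1,-1,-0.6,0],[1,1,-1,-0.6,0],[1,1,-1,-0.6,0],[1,1,-1,-0.6,0]]])

```text
time_s: 1.08
tcp_pos: [0.2562, -0.4244, 0.3065]
ee_rot: [3.119, 0.365, 0.002]
ft_force: [0.9, -0.9, 1.5]
opening: 0.0951
grasp_force: 0.0
```

Request:
step_arm(increments=[[[1,0.25,-0.16,0.1,0],[1,0.5,-0.32,0.2,0],[1,0.75,-0.48,0.4,0],[1,1,-0.63,0.6,0],[1,1,-0.63,0.6,0],[1,1,-0.63,0.6,0]]])

```text
time_s: 1.58
tcp_pos: [0.3802, -0.2987, 0.2116]
ee_rot: [-3.116, -0.364, 0.004]
ft_force: [0.2, -0.7, -1.0]
opening: 0.095
grasp_force: 0.0
```

Request:
step_arm(increments=[[[1,0.2,-0.12,0.1,0],[1,0.32,-0.21,0.3,0],[1,0.32,-0.21,0.55,0],[1,0.32,-0.21,0.67,0],[1,0.32,-0.21,0.67,0],[1,0.32,-0.21,0.67,0]]])

```text
time_s: 2.08
tcp_pos: [0.4183, -0.2612, 0.1141]
ee_rot: [-3.12, -0.36, 0.001]
ft_force: [0.5, 0.4, 0.4]
opening: 0.0946
grasp_force: 0.0
```

```bash
python3 - <<'E'
from h import *
S=cam("scene");T=cam("top"); print(r.sense()["tcp_pos"])
a=cv2.resize(S["im"][170:320,70:250],None,fx=2.2,fy=2.2); b=cv2.resize(T["im"][220:370,320:500],None,fx=2.2,fy=2.2)
cv2.imwrite("pics/pre.png",np.hstack([a,b]))
E
```

```text
[ 0.41878746 -0.26161575  0.11551957]
```

View pics/pre.png

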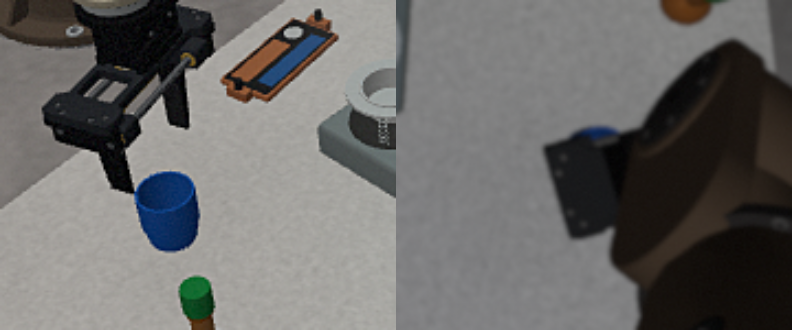

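The crop shows the fingertips at about (130,190) and (180,125). Their midpoint in the full scene frame is roughly (140.5,241). I'll compare that with where the TCP should project.

```bash
python3 - <<'E'
from h import *
S=cam("scene"); t=r.sense()["tcp_pos"]; print(t,proj(S,t)); y=np.array([.229,-.973,0])
for s in(-.0535,.0535): 
    p=proj(S,t+s*y); print(np.round([(p[0]-70)*2.2,(p[1]-170)*2.2],0))
E
```

```text
[ 0.41881042 -0.26153988  0.11567067] (np.float64(138.46237172914428), np.float64(239.33394219271602))
[179. 119.]
[120. 188.]
```

Request:
step_arm(increments=[[[1,0.005,-0.035,0.1,0],[1,0.005,-0.035,0.25,0],[1,0.005,-0.035,0.4,0],[1,0.005,-0.035,0.55,0],[1,0.005,-0.035,0.55,0],[1,0.005,-0.035,0.55,0]]])

```text
time_s: 2.73
tcp_pos: [0.418, -0.2557, 0.0323]
ee_rot: [-3.121, -0.36, 0.0]
ft_force: [-0.1, -1.2, -0.8]
opening: 0.0952
grasp_force: 0.0
```

Request:
step_arm(increments=[[[-0.2,0,0,0,0],[-0.2,0,0,0,0],[-0.2,0,0,0,0],[-0.2,0,0,0,0],[-0.2,0,0,0,0],[-0.2,0,0,0,0]]], grip_force=10)

```text
time_s: 3.23
tcp_pos: [0.418, -0.2554, 0.032]
ee_rot: [3.12, 0.36, 0.001]
ft_force: [-0.5, 0.1, 0.0]
opening: 0.0605
grasp_force: 1.9
```

Request:
step_arm(increments=[[[-0.3,0,0,0,0],[-0.3,0,0,0,0],[-0.3,0,0,0,0],[-0.3,0,0,-0.15,0],[-0.3,0,0,-0.4,0],[-0.3,0,0,-0.65,0],[-0.3,0,0,-0.87,0],[-0.3,0,0,-0.87,0]]], grip_force=12)

```text
time_s: 3.9
tcp_pos: [0.4195, -0.2565, 0.1674]
ee_rot: [3.115, 0.36, 0.009]
ft_force: [1.6, -0.4, -0.2]
opening: 0.0598
grasp_force: 12.0
```

Request:
step_arm(increments=[[[-0.3,0.13,-0.16,0,0],[-0.3,0.3,-0.38,0,0],[-0.3,0.45,-0.57,0,0],[-0.3,0.6,-0.76,0,0],[-0.3,0.73,-0.92,0,0],[-0.3,0.78,-1,0,0],[-0.3,0.78,-1,0,0]]])

```text
time_s: 4.48
tcp_pos: [0.498, -0.08, 0.1612]
ee_rot: [-3.12, -0.365, 0.002]
ft_force: [-0.3, -0.0, 0.1]
opening: 0.0601
grasp_force: 12.0
```

Request:
step_arm(increments=[[[-0.3,0.15,-0.18,0,0],[-0.3,0.28,-0.34,0,0],[-0.3,0.28,-0.34,0,0],[-0.3,0.28,-0.34,0,0],[-0.3,0.28,-0.34,0,0]]])

```text
time_s: 4.9
tcp_pos: [0.5264, -0.0241, 0.1615]
ee_rot: [-3.121, -0.36, 0.002]
ft_force: [-0.2, -0.1, -1.2]
opening: 0.0601
grasp_force: 12.0
```

```bash
python3 - <<'E'
from h import *
S=cam("scene");T=cam("top"); s=r.sense(); print(s["tcp_pos"],s["ee_rot"],s["opening"],s["grasp_force"])
t=s["tcp_pos"]; f=t[2]-.032
p,_,_=blob(S,(100,120,30),(130,255,255),(200,130,300,240)); print(p.min(0),p.max(0))
c=np.array([proj(S,q) for q in silh(t,[(f,.024),(f+.024,.0295),(f+.064,.03)])]); print(c.min(0),c.max(0))
cv2.imwrite("pics/over.png",np.hstack([cv2.resize(S["im"][130:270,180:320],None,fx=2.8,fy=2.8),cv2.resize(T["im"][170:310,228:368],None,fx=2.8,fy=2.8)]))
E
```

```text
[ 0.52644309 -0.0244523   0.16184833] [ 3.12104971e+00  3.58246485e-01 -1.01213694e-03] 0.059817029936548846 11.999865984544158
[234 168] [257 202]
[230.07551792 165.00252165] [256.96770446 201.50650036]
```

View pics/over.png

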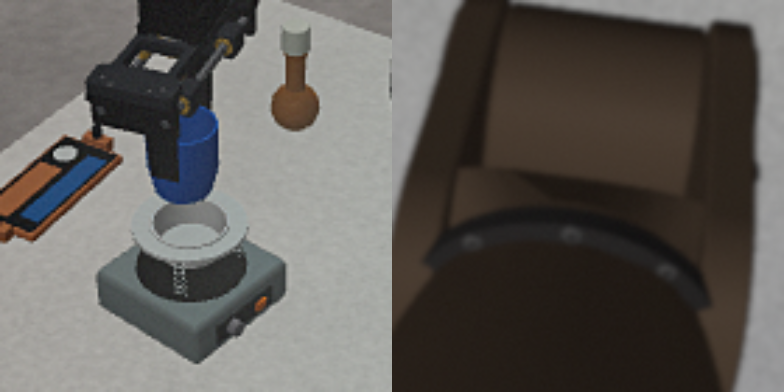

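The liner hangs upright above the ring. Its axis is at about (182,203) in the crop and the ring centre is at x≈191, so it needs to move about 4 mm. The top camera is blocked by the arm. I'll correct, lower to just above the rim and measure again in the scene view.

Request:
step_arm(increments=[[[-0.3,0.027,-0.008,0.1,0],[-0.3,0.027,-0.008,0.18,0],[-0.3,0.027,-0.008,0.18,0],[-0.3,0.027,-0.008,0.18,0]]])

```text
time_s: 5.33
tcp_pos: [0.5302, -0.0221, 0.1349]
ee_rot: [-3.121, -0.358, 0.002]
ft_force: [0.5, -0.5, -0.5]
opening: 0.0602
grasp_force: 12.0
```

```bash
python3 - <<'E'
from h import *
S=cam("scene"); s=r.sense(); print(s["tcp_pos"],s["ft_force"])
cv2.imwrite("pics/over2.png",cv2.resize(S["im"][150:250,190:310],None,fx=6,fy=6,interpolation=cv2.INTER_CUBIC))
E
```

```text
[ 0.53050409 -0.02193779  0.13542414] [-0.45971959  0.20647689 -0.60219502]
```

View pics/over2.png

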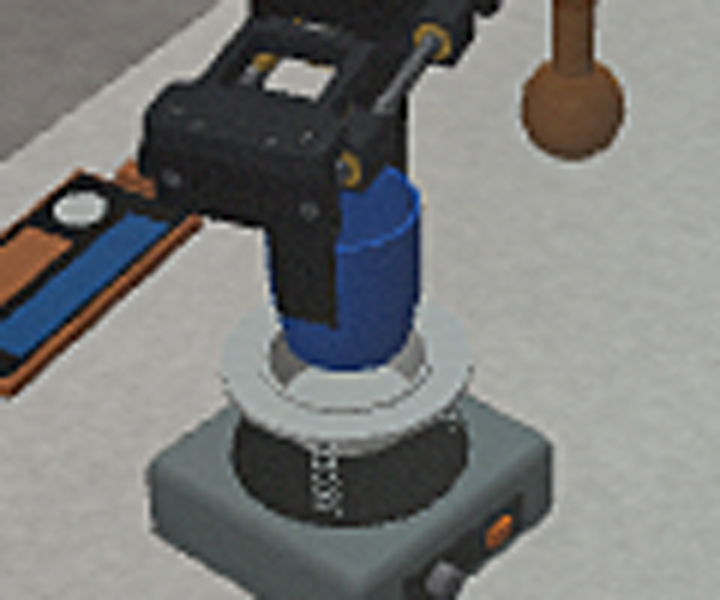

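The foot is centred at x≈349 against the ring at 348, so it is aligned sideways. The foot's near edge is at y≈370 and the rim's inner near edge at y≈412. I'll check the depth from that gap.

```bash
python3 - <<'E'
from h import *
S=cam("scene"); t=r.sense()["tcp_pos"]
for z,q in((t[2]-.032,.024),(.094,.031),(.094,.049)):
    c=np.array([proj(S,p) for p in silh(t,[(z,q)])]); print((c.max(0)-[190,150])*6,(c.min(0)-[190,150])*6)
print([ (np.array(proj(S,np.array([t[0],t[1],.094])+k))-proj(S,[t[0],t[1],.094]))*6 for k in((.001,0,0),(0,.001,0))])
E
```

```text
[403.53472713 362.33142932] [281.16065728 285.9565549 ]
[421.83861612 393.21988736] [264.51633286 294.31013   ]
[467.4113309  423.36600294] [218.66836414 266.94277502]
[array([2.04549455, 0.89032884]), array([ 1.50322455, -1.32334235])]
```

Request:
step_arm(increments=[[[-0.3,0.008,0.017,0,0],[-0.3,0.008,0.017,0.05,0],[-0.3,0.008,0.017,0.1,0],[-0.3,0.008,0.017,0.12,0],[-0.3,0.008,0.017,0.12,0]]])

```text
time_s: 5.85
tcp_pos: [0.5318, -0.0234, 0.116]
ee_rot: [-3.12, -0.36, 0.003]
ft_force: [-0.2, -0.3, -1.0]
opening: 0.0599
grasp_force: 12.0
```

Request:
step_arm(increments=[[[-0.3,0,0,0.03,0],[-0.3,0,0,0.05,0],[-0.3,0,0,0.05,0]]])

```text
time_s: 6.1
tcp_pos: [0.5319, -0.0234, 0.1089]
ee_rot: [-3.121, -0.36, 0.002]
ft_force: [-0.4, -0.2, -0.7]
opening: 0.0599
grasp_force: 12.0
```

Request:
step_arm(increments=[[[-0.3,0,0,0.013,0],[-0.3,0,0,0.025,0],[-0.3,0,0,0.025,0]]])

```text
time_s: 6.35
tcp_pos: [0.5318, -0.0234, 0.1057]
ee_rot: [-3.121, -0.36, 0.002]
ft_force: [-4.3, 0.5, 3.2]
opening: 0.0604
grasp_force: 12.0
```

Request:
step_arm(increments=[[[-0.3,0,0,0.01,0],[-0.3,0,0,0.02,0],[-0.3,0,0,0.02,0]]])

```text
time_s: 6.6
tcp_pos: [0.5317, -0.0233, 0.1028]
ee_rot: [-3.121, -0.36, 0.002]
ft_force: [-6.1, 1.3, 5.0]
opening: 0.0601
grasp_force: 12.0
```

Request:
step_arm(increments=[[[-0.3,-0.01,-0.004,0,0],[-0.3,-0.01,-0.004,0,0],[-0.3,-0.01,-0.004,0,0]]])

```text
time_s: 6.85
tcp_pos: [0.5308, -0.0232, 0.1029]
ee_rot: [3.121, 0.36, 0.0]
ft_force: [-2.2, -0.2, 0.8]
opening: 0.0599
grasp_force: 12.0
```

Lateral force is falling. I'll move a little further, then lower to contact.

Request:
step_arm(increments=[[[-0.3,-0.006,0,0,0],[-0.3,-0.006,0,0.007,0],[-0.3,-0.006,0,0.007,0]]])

```text
time_s: 7.1
tcp_pos: [0.5303, -0.0235, 0.1019]
ee_rot: [3.121, 0.36, 0.001]
ft_force: [-0.6, 0.4, 4.3]
opening: 0.06
grasp_force: 12.0
```

Request:
step_arm(increments=[[[0.8,0,0,0,0],[0.8,0,0,0,0],[0.8,0,0,0,0],[0.8,0,0,0,0],[0.8,0,0,-0.1,0],[0.8,0,0,-0.35,0],[0.8,0,0,-0.6,0],[0.8,0,0,-0.8,0]]])

```text
time_s: 7.77
tcp_pos: [0.53, -0.0235, 0.2242]
ee_rot: [3.12, 0.36, 0.002]
ft_force: [-0.3, 0.1, -0.4]
opening: 0.0854
grasp_force: 0.0
```

Request:
step_arm(increments=[[[1,-0.05,0.25,0,0],[1,-0.1,0.5,0,0],[1,-0.18,0.75,0,0],[1,-0.25,1,0,0],[1,-0.25,1,0,0],[1,-0.25,1,0,0]]])

```text
time_s: 8.27
tcp_pos: [0.5272, -0.1797, 0.2215]
ee_rot: [-3.121, -0.355, 0.0]
ft_force: [-0.6, 0.2, 0.4]
opening: 0.0955
grasp_force: 0.0
```

```bash
python3 - <<'E'
from h import *
S=cam("scene");T=cam("top"); s=r.sense(); print(s["tcp_pos"],s["ee_rot"],s["opening"])
cv2.imwrite("pics/nest.png",np.hstack([cv2.resize(S["im"][160:260,190:310],None,fx=3.3,fy=3.3),cv2.resize(T["im"][190:290,238:358],None,fx=3.3,fy=3.3)]))
z=.07;L=[(z+.024,.0295),(z+.064,.03)]
for d,b in((S,(200,150,300,260)),(T,(250,190,350,290))):
    try:
        p,st,_=blob(d,(100,120,30),(130,255,255),b); uv=hullc(p); print(st,uv,locate(d,uv,L,z+.044))
    except Exception as e: print(e)
E
```

```text
[ 0.52738442 -0.1776085   0.22166255] [-3.12063070e+00 -3.59783945e-01  5.43010984e-04] 0.09488537559645475
[234 188  26  29 640] (246.8010752688172, 202.1029569892473) [ 0.53425741 -0.02695801]
[284 222  29  30 703] (297.508078548347, 236.3798160576684) [ 0.52940987 -0.02307809]
```

View pics/nest.png

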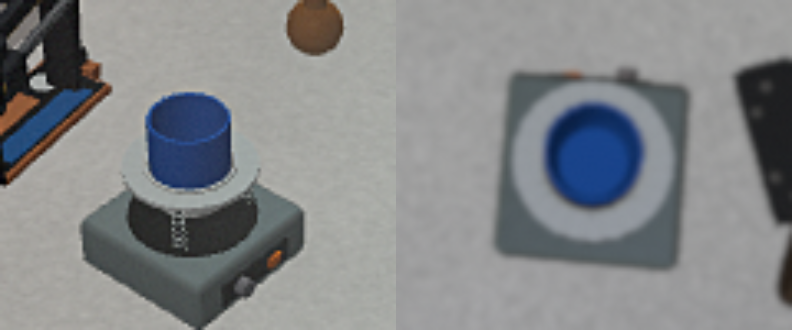

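The liner is nested upright: blue rim centred on the flange, about (592,155) in the right half, and standing straight in the left half. Now the flask.

Request:
step_arm(increments=[[[1,0,0.2,0,0],[1,0,0.45,0,0],[1,0,0.7,0,0],[1,0,0.9,0,0],[1,0,1,0,0],[1,0,1,0,0]]])

```text
time_s: 8.87
tcp_pos: [0.5624, -0.3254, 0.2212]
ee_rot: [3.121, 0.359, -0.0]
ft_force: [0.0, 0.0, -0.0]
opening: 0.095
grasp_force: 0.0
```

Request:
step_arm(increments=[[[1,0,0.15,0.1,0],[1,0,0.25,0.3,0],[1,0,0.25,0.5,0],[1,0,0.25,0.5,0],[1,0,0.25,0.5,0]]])

```text
time_s: 9.28
tcp_pos: [0.5702, -0.3586, 0.1462]
ee_rot: [-3.118, -0.362, 0.003]
ft_force: [1.0, -0.6, 1.1]
opening: 0.095
grasp_force: 0.0
```

```bash
python3 - <<'E'
from h import *
S=cam("scene"); s=r.sense(); t=s["tcp_pos"];print(t,s["ee_rot"])
p,_,_=blob(S,(45,120,30),(85,255,255),(130,270,190,330)); uv=hullc(p)
X=locate(S,uv,[(.088,.014),(.116,.014)],.102); print(uv,X,X-[.0048,-.0038])
E
```

```text
[ 0.57090104 -0.35916409  0.14799481] [3.12052698e+00 3.62588213e-01 2.81881801e-04]
(158.9585152838428, 304.9694323144105) [ 0.57329097 -0.36427213] [ 0.56849097 -0.36047213]
```

Request:
step_arm(increments=[[[1,-0.015,0.008,0.05,0],[1,-0.015,0.008,0.2,0],[1,-0.015,0.008,0.35,0],[1,-0.015,0.008,0.433,0],[1,-0.015,0.008,0.433,0],[1,-0.015,0.008,0.433,0]]])

```text
time_s: 9.83
tcp_pos: [0.5686, -0.3623, 0.0826]
ee_rot: [3.12, 0.361, 0.0]
ft_force: [-0.7, 0.3, 1.0]
opening: 0.0952
grasp_force: 0.0
```

Request:
step_arm(increments=[[[0,0,0,0,0],[-0.3,0,0,0,0],[-0.6,0,0,0,0],[-0.7,0,0,0,0],[-0.8,0,0,0,0],[-1,0,0,0,0],[-1,0,0,0,0],[-1,0,0,0,0]]], grip_force=30)

```text
time_s: 10.5
tcp_pos: [0.5683, -0.3623, 0.0819]
ee_rot: [3.121, 0.36, -0.0]
ft_force: [-0.6, 0.4, 0.3]
opening: 0.0475
grasp_force: 0.0
```

Request:
step_arm(increments=[[[-1,0,0,0,0],[-1,0,0,0,0],[-1,0,0,0,0],[-1,0,0,0,0],[-1,0,0,0,0]]])

```text
time_s: 10.92
tcp_pos: [0.5683, -0.3623, 0.0818]
ee_rot: [3.121, 0.36, -0.0]
ft_force: [0.3, 0.1, -0.1]
opening: 0.0276
grasp_force: 30.0
```

Request:
step_arm(increments=[[[-1,0,0,-0.1,0],[-1,0,0,-0.3,0],[-1,0,0,-0.55,0],[-1,0,0,-0.8,0],[-1,0,0,-1,0],[-1,0,0,-1,0],[-1,0,0,-1,0]]])

```text
time_s: 11.5
tcp_pos: [0.5686, -0.3624, 0.2333]
ee_rot: [3.119, 0.36, 0.003]
ft_force: [-1.0, 1.1, -2.8]
opening: 0.0275
grasp_force: 30.0
```

Request:
step_arm(increments=[[[-1,0,-0.15,-0.15,0],[-1,0,-0.35,-0.15,0],[-1,0,-0.6,-0.15,0],[-1,0,-0.8,-0.15,0],[-1,0,-1,-0.15,0],[-1,0,-1,-0.15,0],[-1,0,-1,-0.15,0]]])

```text
time_s: 12.08
tcp_pos: [0.5337, -0.2149, 0.2532]
ee_rot: [-3.119, -0.363, 0.003]
ft_force: [0.2, -0.7, -0.9]
opening: 0.0276
grasp_force: 30.0
```

Request:
step_arm(increments=[[[-1,0.04,-0.18,0,0],[-1,0.09,-0.42,0,0],[-1,0.14,-0.66,0,0],[-1,0.18,-0.86,0,0],[-1,0.21,-1,0,0],[-1,0.21,-1,0,0],[-1,0.21,-1,0,0]]])

```text
time_s: 12.67
tcp_pos: [0.5309, -0.063, 0.2534]
ee_rot: [-3.121, -0.362, 0.002]
ft_force: [-0.1, -0.5, -1.5]
opening: 0.0273
grasp_force: 30.0
```

Request:
step_arm(increments=[[[-1,0.03,-0.12,0,0],[-1,0.055,-0.25,0,0],[-1,0.055,-0.25,0,0],[-1,0.055,-0.25,0,0],[-1,0.055,-0.25,0,0]]])

```text
time_s: 13.08
tcp_pos: [0.5304, -0.0259, 0.2539]
ee_rot: [3.121, 0.359, -0.001]
ft_force: [-0.0, 0.5, -1.5]
opening: 0.0275
grasp_force: 30.0
```

```bash
python3 - <<'E'
from h import *
S=cam("scene"); s=r.sense(); t=s["tcp_pos"];print(t,s["ee_rot"])
f=t[2]-.0818
print("pred ball c",proj(S,[t[0],t[1],f+.02]), "liner mouth",proj(S,[.5295,-.0232,.134]))
h=cv2.cvtColor(S["im"],cv2.COLOR_BGR2HSV)
p,st,_=blob(S,(5,80,20),(22,255,255),(215,130,290,215)); print(st,cv2.minEnclosingCircle(p))
cv2.imwrite("pics/fl.png",cv2.resize(S["im"][120:250,180:310],None,fx=4.6,fy=4.6,interpolation=cv2.INTER_CUBIC))
E
```

```text
[ 0.53035834 -0.02592292  0.25400218] [ 3.12083956e+00  3.58491709e-01 -7.96860365e-04]
pred ball c (np.float64(244.4738267868255), np.float64(174.06497271913108)) liner mouth (np.float64(245.8291182694279), np.float64(193.8543544981566))
[235 152  22  35 464] ((246.5, 169.0), 17.356653213500977)
```

View pics/fl.png

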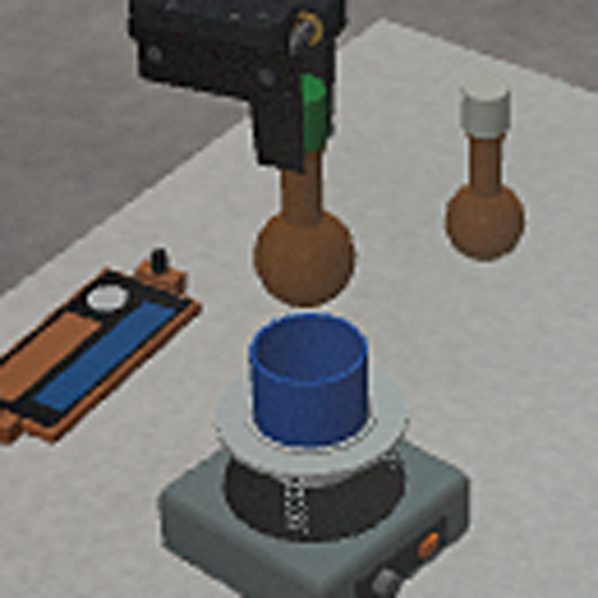

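The flask hangs upright over the liner, with the ball centre at x≈304 and the liner at x≈309 in the crop. The perspective between the two heights accounts for that difference. I'll make a small correction and lower it with force checks.

Request:
step_arm(increments=[[[-1,-0.006,-0.017,0,0],[-1,-0.006,-0.017,0.1,0],[-1,-0.006,-0.017,0.2,0],[-1,-0.006,-0.017,0.28,0],[-1,-0.006,-0.017,0.28,0],[-1,-0.006,-0.017,0.28,0]]])

```text
time_s: 13.63
tcp_pos: [0.5286, -0.0227, 0.2122]
ee_rot: [-3.121, -0.359, 0.001]
ft_force: [0.8, -0.2, -0.5]
opening: 0.0275
grasp_force: 30.0
```

Request:
step_arm(increments=[[[-1,0,0,0.03,0],[-1,0,0,0.06,0],[-1,0,0,0.08,0],[-1,0,0,0.08,0]]])

```text
time_s: 13.97
tcp_pos: [0.5285, -0.0223, 0.1999]
ee_rot: [-3.121, -0.36, 0.001]
ft_force: [-0.5, 0.8, -1.4]
opening: 0.0274
grasp_force: 30.0
```

Request:
step_arm(increments=[[[-1,0,0.007,0.01,0],[-1,0,0.007,0.04,0],[-1,0,0.007,0.06,0],[-1,0,0.007,0.06,0]]])

```text
time_s: 14.3
tcp_pos: [0.5287, -0.0233, 0.1907]
ee_rot: [-3.121, -0.36, 0.001]
ft_force: [0.5, 0.4, -1.4]
opening: 0.0277
grasp_force: 30.0
```

Request:
step_arm(increments=[[[-1,0,0,0.03,0],[-1,0,0,0.06,0],[-1,0,0,0.06,0]]])

```text
time_s: 14.55
tcp_pos: [0.5286, -0.0233, 0.1814]
ee_rot: [-3.121, -0.36, 0.002]
ft_force: [-0.1, 0.8, -1.3]
opening: 0.0274
grasp_force: 30.0
```

Request:
step_arm(increments=[[[-1,0,0,0.04,0],[-1,0,0,0.08,0],[-1,0,0,0.12,0],[-1,0,0,0.12,0]]])

```text
time_s: 14.88
tcp_pos: [0.5284, -0.0233, 0.163]
ee_rot: [-3.12, -0.36, 0.003]
ft_force: [-0.0, 0.7, -1.7]
opening: 0.0275
grasp_force: 30.0
```

Request:
step_arm(increments=[[[-1,0,0,0.02,0],[-1,0,0,0.04,0],[-1,0,0,0.04,0]]])

```text
time_s: 15.13
tcp_pos: [0.5288, -0.0233, 0.1579]
ee_rot: [-3.121, -0.36, 0.001]
ft_force: [-0.7, -0.5, -1.3]
opening: 0.0273
grasp_force: 30.0
```

Request:
step_arm(increments=[[[-1,0,0,0,0],[-1,0,0,0.01,0],[-1,0,0,0.03,0],[-1,0,0,0.05,0],[-1,0,0,0.05,0]]], grip_force=50)

```text
time_s: 15.55
tcp_pos: [0.5291, -0.0234, 0.1508]
ee_rot: [3.121, 0.36, 0.001]
ft_force: [-0.0, -0.2, 4.4]
opening: 0.0273
grasp_force: 50.0
```

Request:
step_arm(increments=[[[-1,0,0,0.02,0],[-1,0,0,0.04,0],[-1,0,0,0.05,0],[-1,0,0,0.05,0]]])

```text
time_s: 15.88
tcp_pos: [0.5292, -0.0234, 0.1437]
ee_rot: [3.121, 0.36, 0.001]
ft_force: [-1.3, 0.2, 8.6]
opening: 0.0269
grasp_force: 50.0
```

Request:
step_arm(increments=[[[-1,0,0,0.01,0],[-1,0,0,0.02,0],[-1,0,0,0.02,0],[-1,0,0,0.02,0]]])

```text
time_s: 16.22
tcp_pos: [0.5294, -0.0234, 0.1411]
ee_rot: [3.12, 0.36, 0.002]
ft_force: [-1.2, -0.2, 9.4]
opening: 0.0272
grasp_force: 50.0
```

Request:
step_arm(increments=[[[-1,0,0,0.005,0],[-1,0,0,0.01,0],[-1,0,0,0.01,0],[-1,0,0,0.01,0]]])

```text
time_s: 16.55
tcp_pos: [0.5297, -0.0234, 0.1406]
ee_rot: [3.12, 0.36, 0.004]
ft_force: [-3.7, 1.0, 21.3]
opening: 0.027
grasp_force: 50.0
```

Request:
step_arm(increments=[[[-1,0,0,0,0],[-1,0,0,0,0],[-1,0,0,0,0],[-1,0,0,0,0]]])

```text
time_s: 16.88
tcp_pos: [0.5297, -0.0234, 0.1406]
ee_rot: [3.12, 0.36, 0.004]
ft_force: [-4.7, 0.3, 20.4]
opening: 0.0271
grasp_force: 50.0
```

```bash
python3 - <<'E'
from h import *
S=cam("scene"); s=r.sense(); print(s["tcp_pos"],s["ft_force"],s["joint_vel"].max())
cv2.imwrite("pics/end.png",cv2.resize(S["im"][120:270,170:330],None,fx=3.9,fy=3.9,interpolation=cv2.INTER_CUBIC))
E
```

```text
[ 0.52970056 -0.02344255  0.140613  ] [-4.10060103  0.72979895 19.75269979] 0.000887976051531078
```

View pics/end.png

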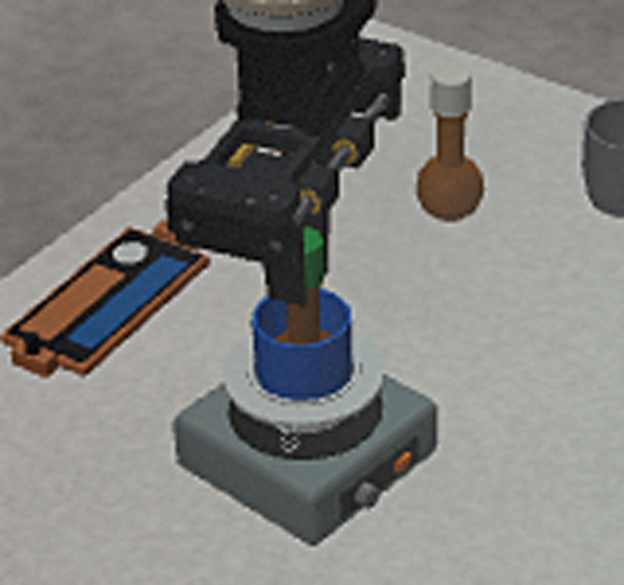

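The cradle is fully down, with the flange just above the housing at (305,400). The flask stands in the liner and the fingertips are about 22 mm above the liner rim. The force is steady at about 20 N.

```bash
python3 -c "
from bench import r
print(r.close_job())"
```

```text
the job is handed in; nothing more can be done
None
```

The job is handed in: the blue liner is nested in the cradle and released, and the green-capped flask stands in it, held pressed down at the cradle's stop with a steady push of about 20 N, with no other object handled.

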